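# Nest the small sample pan and fan its handle home

### The arm

A 6-joint arm with a two-finger parallel gripper is mounted at the origin on the work surface; the furniture and walls round the work are solid. World frame = base frame: x ahead of the robot, y to its left, z up, the work surface at z = 0. Lengths are in m, angles in degrees, forces in N, time in s.
With the tool pointing down it reaches from about 0.375 to 0.75 m from the base axis. Payload 9 kg.
Tool frame: the origin (TCP) lies between the finger pads; the fingertips stand 25 mm ahead of it and the grasp point (between the pads) lies 6 mm ahead of it; y points along the fingers, x is the direction in which the jaws open and shut, and the axes are right-handed (so a half turn about y gives the same grasp; the last joint's range is limited). The gripper opens to 85 mm and grips with 20 to 120 N. Pads are 22 mm wide; open, the fingers measure 114 mm over their backs; the gripper's body (76 mm by 85 mm) begins 54 mm behind the grasp point. The pads swing forward as they close: fully open they stand 13 mm farther back than shut.
Start: joints at [-88.562, 5.964, 5.575, 89.605, 0, 77.527], TCP at [0.144, -0.582, 0.256] pointing down, gripper open.
Joint ranges: [-171.21, 171.21], [-48.23, 106.86], [-62.78, 66.21], [-105.2, 120.99], [-86.42, 89.51], [-180, 180]. Speed limits (degrees/s): [127.2, 127.2, 147.25, 180, 180, 180].

### API

Orientations are given as [roll, pitch, yaw] about the fixed x, y, z axes, in that order (R = Rz(yaw) Ry(pitch) Rx(roll)).
In Python, from plant import manip gives the robot as it stands.
- The arm moves only by the tool servo_tool, never from a script. Its argument "steps" is a list of rows, each an object of numbers: "rx", "ry", "rz": the turn, a rotation vector about the tool's x, y, z in degrees; "tx", "ty", "tz": the shift along the tool's x, y, z in m; "jaw": the opening, from 0 (shut) to 1 (fully open). In form: [{"rx": .., "ry": .., "rz": .., "tx": .., "ty": .., "tz": .., "jaw": ..}, ...]. A call has 1 to 10 rows; each row is the pose to reach, as a shift and turn from the pose commanded when the call began, along the tool's axes at that moment; what a row does not reach only later rows make up. A row lasts 1/8 s, in which the tool goes at most 62.5 mm and 10.7 degrees, less where a joint would pass 70% of its speed; a pose out of reach is approached as far as the arm can. A call with a gripper value outside its range is refused whole. The fingers move at their own pace and stop on an object; "newtons" is the grip in N (left out, the last holds). Time passes only in rows, so rows that repeat a pose let the fingers close. It gives the time, the measured TCP pose, the force and the opening at its end, in the units of the state.
- manip.get_state(): the state, without advancing time (a new reading comes with each control period).
- manip.camera(name): name is "side" or "top" or "wrist"; returns the picture (480x640x3 uint8, red, green, blue); there is no depth.
- manip.camera_info(name): a dict with "camera_matrix" (3x3 intrinsics, pixels), "extrinsics" (4x4, takes a point from world to camera coordinates); the wrist camera has in their place "tool_from_camera" (4x4, takes a point from camera to tool coordinates, whose origin is the TCP and whose axes are the tool frame's). Camera axes: x right, y down, z forward; pixel columns grow to the right and rows downward; lengths in m; the calibration is good to about 2 mm. A picture is of the moment at which its call begins: read the wrist's pose just before it. camera_info takes no time and is no camera call.
- manip.sign_off(): hands the job in, once; it reports no verdict.
The state is a dict: "time": time; "qpos": joint angles; "qd": joint speeds; "joint_efforts": joint torques, N m; "position": TCP position; "tool_rot": TCP orientation; "force": force on the tool from outside, world axes, zero at the start; "moment": the same for the moment, N m; "grip_width": finger opening in m.
Only numpy, scipy, OpenCV 4.12 (cv2) and the standard library are available. Lean on these libraries where they do the work, as an engineer would, in place of code of your own. Each camera call takes 0.05 s, during which the arm holds its last target.

### The job

Put the small loose pan into the nest of pans: set it inside the middle pan with its handle lying across the rim, beside the gap in that rim, and let go of it. Then push its handle round along the rim until it drops into the gap and the pan sits flat and fully home, its handle fanned clear of those below. Handle the pans gently and leave the other things on the desk where they are.

Things in the scene. Friction and masses are not known exactly. Their poses are not given: they have to be found in the camera images.
- small_pan: the loose steel pan, on a 6 mm mat, about 0.18 kg: round bowl 100 mm across the rim, 86 mm across the base, 56 mm high. Origin at the centre of its underside, z up. Its handle points along its +x: a level bar 12 mm wide, 10 mm high, underside 43 mm above the pan's underside, reaching from 50 to 168 mm from the bowl's axis (the last 20 mm are a round eye 20 mm wide)
- small_pan_grip (a point): a point inside the small pan's handle bar, 88 mm out from the bowl's axis, half-way up the bar (48 mm above the pan's underside); axes as the pan's; a place to pinch the bar across its 12 mm width
- nest_floor (a point): centre of the middle pan's inner floor, 76 mm above the desk, where the small pan's underside rests when home. The nest, fixed to the desk, is a 60 mm stand (foot 110 mm across), a large pan (rim 148 mm across, 106 mm up; its handle points along 190 deg about this point's z, counted from +x, top 104 mm up, out to 191 mm) and in it the middle pan (floor 107 mm across, mouth 117 mm inside, 124 mm outside)
- nest_rim (a point): centre of the middle pan's mouth at the height of its rim top, 135 mm above the desk; axes as nest_floor. The rim has one gap, 18 mm clear width, its lower edge 118 mm above the desk. Where it sits is not told: its middle lies between -80 and -20 deg about this point's z, counted from +x: feel for it or look. The middle pan's handle is 165 deg round from the gap, top 131 mm up, out to 181 mm
- nest_gap_range (a point): on the rim circle (radius 60 mm) at rim height, at the middle (-50 deg) of the arc where the gap may lie, not at the gap itself. The middle pan itself stays put. Lying on the rim outside the gap, the small pan's handle holds the pan tilted by about 0.16 rad; pushed along the rim it turns easily (under 2 N at 100 mm) until it drops into the gap, whose side then stops it firmly
- dropper: small dropper bottle, 28 mm across, 68 mm high, origin under its centre; to be left alone
- card: flat white test card 21x72x9 mm, origin under its centre; to be left alone

How it is judged (in metres and radians):
On the way:
1. the small pan stands in the middle pan, let go, its handle lying on the rim so that the pan is tilted (horizontal distance between small_pan and nest_floor below 0.02 m and z of small_pan in the frame of nest_floor below 0.02 m and angle between small_pan's own z axis and vertical between 0.08 and 0.25 rad and contact force between the fingers and small_pan below 0.1 N and linear speed of small_pan below 0.02 m/s), for 0.2 s.
At the end, for the whole second after the job is handed in: the small pan lies flat in the middle pan (tilt under 2 degrees), its underside within 2.5 mm of the middle pan's floor and within 12 mm of its centre, which it reaches only with its handle in the gap; at rest (horizontal distance between small_pan and nest_floor below 0.012 m and z of small_pan in the frame of nest_floor below 0.0025 m and angle between small_pan's own z axis and vertical below 0.035 rad and linear speed of small_pan below 0.02 m/s); the robot touches nothing.
It fails at once if the small pan is pressed or struck against the nest with more than 40 N (contact force between small_pan and nest above 40 N).
It fails at once if the dropper bottle or the loose test card is moved by more than 30 mm (distance of any of dropper, card from where it was at the start of the episode above 0.03 m).
It also fails if it takes over 54 s, if anything falls off the work surface, if the arm or the gripper's body presses on something with over 40 N, if the wrist force passes 120 N, or if a joint passes its speed limit or range.

## Working session

There is one attempt and no reset: what is moved stays moved. The work goes in short steps, Python scripts to look and compute and a tool call to move; the robot and the scene stay as the last step left them, time stands still between calls to the robot, and variables do not carry over. Pictures are saved under pics/ and viewed, and the job is handed in when it is done.

Besides the shell and the picture viewer there is one more tool, called after "Call:" as name(argument=value, ...) on one line, values as JSON. servo_tool: Moves the arm, as the interface text tells. Its arguments: {"type":"object","properties":{"steps":{"type":"array"},"newtons":{"type":"number"}},"required":["steps"]}

```bash
ls; mkdir -p pics
python3 - <<'E'
from plant import manip
import cv2
s=manip.get_state();print(s)
for n in("side","top","wrist"):
    print(n,manip.camera_info(n))
    cv2.imwrite(f"pics/{n}0.png",manip.camera(n)[:,:,::-1])
E
```

```text
pics
{'time': 0.0, 'qpos': array([-8.85610406e+01,  5.99787385e+00,  5.52706991e+00,  8.96061994e+01,
       -8.10494443e-04,  7.75251851e+01]), 'qd': array([ 0.07107798, -0.02903624,  0.04340273,  0.01705201, -0.00508033,
        0.0022719 ]), 'joint_efforts': array([ 3.28529633e-03, -5.56928229e+01,  5.03647649e+01,  1.69698632e-02,
        5.14296607e-05,  6.59771374e-06]), 'position': array([ 0.14425869, -0.58207922,  0.25553003]), 'tool_rot': array([-8.99841578e+01,  7.53604324e-02, -7.60862147e+01]), 'force': array([0.64796363, 0.66111297, 0.87444579]), 'moment': array([0.01651447, 0.01677594, 0.05659896]), 'grip_width': 0.08545338038452692}
side {'camera_matrix': array([[596.44863931,   0.        , 329.21784946],
       [  0.        , 596.44863931, 244.87535812],
       [  0.        ,   0.        ,   1.        ]]), 'extrinsics': array([[-0.91257524, -0.40875845, -0.01108882,  0.42156945],
       [-0.24128042,  0.56016943, -0.7924607 ,  0.15910529],
       [ 0.33013662, -0.7205045 , -0.60982217,  1.08253529],
       [ 0.        ,  0.        ,  0.        ,  1.        ]])}
top {'
[... 271 characters left out ...]
1861891, -0.13558949,  0.49155853],
       [ 0.13565103,  0.00207732, -0.9907545 ,  0.90930428],
       [ 0.        ,  0.        ,  0.        ,  1.        ]])}
wrist {'camera_matrix': array([[376.49900872,   0.        , 315.02567745],
       [  0.        , 376.49900872, 238.5661424 ],
       [  0.        ,   0.        ,   1.        ]]), 'tool_from_camera': array([[ 9.99999912e-01, -4.19037384e-04, -6.57086951e-06,
        -4.85988569e-05],
       [-1.11524000e-04, -2.81191465e-01,  9.59651680e-01,
        -1.18282236e-01],
       [-4.03977602e-04, -9.59651595e-01, -2.81191487e-01,
         7.18211665e-02],
       [ 0.00000000e+00,  0.00000000e+00,  0.00000000e+00,
         1.00000000e+00]])}
```

View pics/side0.png

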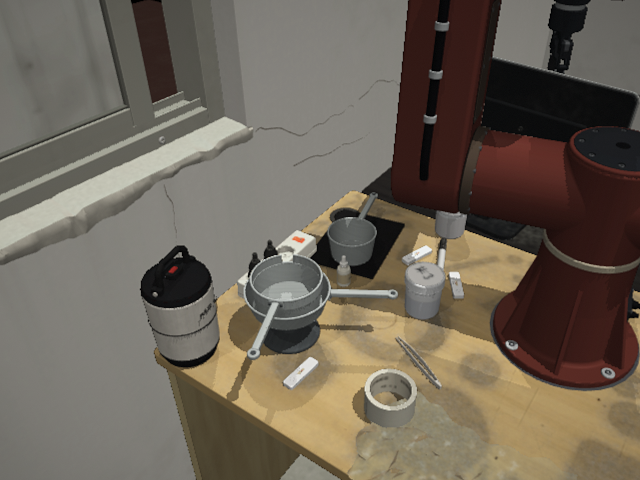

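View pics/top0.png

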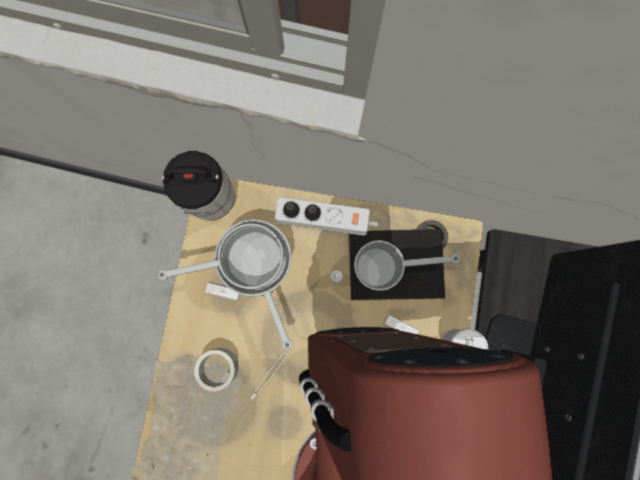

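View pics/wrist0.png

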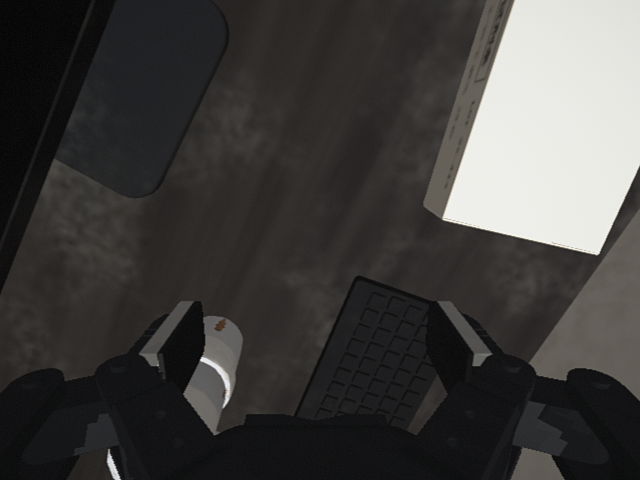

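The side view shows the nest near (287,285) and the loose pan near (352,240), with its handle going up-right to (374,195). In the top view the nest is near (254,258), and the pan is at (380,265) with its handle tip at (456,259). I'll zoom in on both.

Run:
```python
import cv2
a=cv2.imread("pics/side0.png")[180:370,230:410]; cv2.imwrite("pics/side0z.png",cv2.resize(a,None,fx=3.1,fy=3.1,interpolation=cv2.INTER_CUBIC))
a=cv2.imread("pics/top0.png")[190:360,150:490]; cv2.imwrite("pics/top0z.png",cv2.resize(a,None,fx=2.35,fy=2.35,interpolation=cv2.INTER_CUBIC))
```

```text
(no output)
```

View pics/side0z.png

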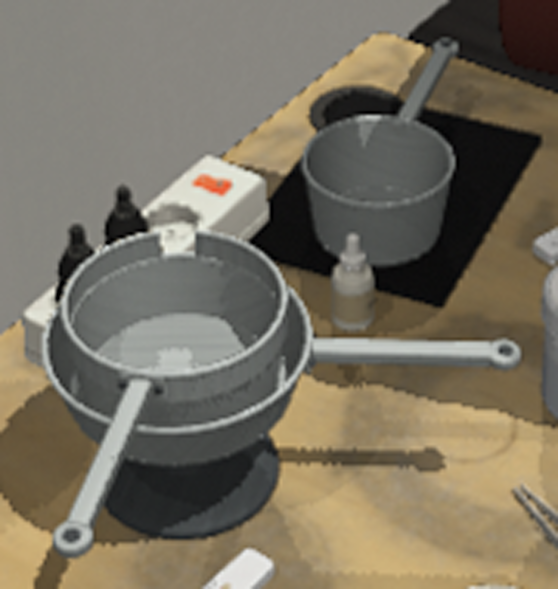

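View pics/top0z.png

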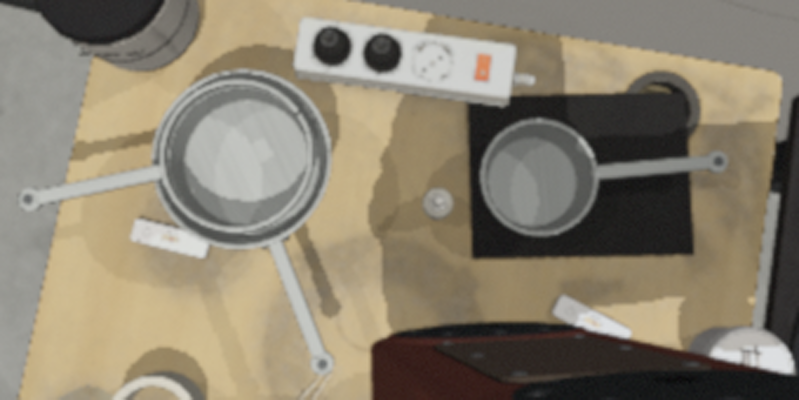

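```bash
cat > h.py <<'E'
import numpy as np, cv2
from plant import manip
from scipy.spatial.transform import Rotation as R
def ray(n,uv,st=None):
    ci=manip.camera_info(n); K=ci["camera_matrix"]
    d=np.linalg.inv(K)@np.array([uv[0],uv[1],1.])
    if n=="wrist":
        T=ci["tool_from_camera"]; Rt=R.from_euler("xyz",st["tool_rot"],degrees=True).as_matrix()
        return st["position"]+Rt@T[:3,3], Rt@T[:3,:3]@d
    E=ci["extrinsics"]; return -E[:3,:3].T@E[:3,3], E[:3,:3].T@d
def onz(n,uv,z,st=None):
    o,d=ray(n,uv,st); return o+d*(z-o[2])/d[2]
def tri(*rs):
    A=0;b=0
    for o,d in rs:
        d=d/np.linalg.norm(d);P=np.eye(3)-np.outer(d,d);A=A+P;b=b+P@o
    return np.linalg.solve(A,b)
E
python3 - <<'E'
from h import *
np.set_printoptions(precision=4,suppress=True)
for nm,t,s,z in [("mid eye",(162.8,275.1),(253.2,353.5),.128),("large eye",(286.2,344.5),(392.9,293.5),.101),("small eye",(455.1,258.1),(373.9,195.2),.059),("small rim",(379.8,265.3),(351.9,236.5),.062),("mid rim",(252,253.8),(286.5,278.4),.135)]:
    print(nm,tri(ray("top",t),ray("side",s)),onz("top",t,z),onz("side",s,z))
print("gap",onz("side",(287.4,257),.126), "dropper top",onz("top",(336.3,276),.068),onz("side",(344.5,263),.06))
print("gap lr",onz("side",(230+162/3.1,180+235/3.1),.135),onz("side",(230+194/3.1,180+232/3.1),.135))
E
```

```text
mid eye [0.4222 0.3617 0.1245] [0.4221 0.3605 0.128 ] [0.4202 0.3644 0.128 ]
large eye [0.285  0.1287 0.0997] [0.2864 0.129  0.101 ] [0.2833 0.1295 0.101 ]
small eye [ 0.4501 -0.2203  0.0509] [ 0.4507 -0.2173  0.059 ] [ 0.4445 -0.2089  0.059 ]
small rim [ 0.4391 -0.0639  0.0441] [ 0.4385 -0.0612  0.062 ] [ 0.4293 -0.0419  0.062 ]
mid rim [0.4578 0.1906 0.1241] [0.4589 0.1898 0.135 ] [0.449  0.2011 0.135 ]
gap [0.4797 0.1394 0.126 ] dropper top [0.4179 0.0288 0.068 ] [0.4108 0.0403 0.06  ]
gap lr [0.484  0.1498 0.135 ] [0.4685 0.1402 0.135 ]
```

Run:
```python
import cv2
a=cv2.imread("pics/side0.png")
for nm,(x,y,w,h,f) in {"sn":(235,240,105,100,7.5),"sp":(315,185,75,85,7)}.items():
    cv2.imwrite(f"pics/{nm}.png",cv2.resize(a[y:y+h,x:x+w],None,fx=f,fy=f*.8,interpolation=cv2.INTER_CUBIC)[:600,:800])
a=cv2.imread("pics/top0.png")
for nm,(x,y,w,h,f) in {"tn":(210,215,90,90,6.6),"tp":(345,230,120,75,6.6)}.items():
    cv2.imwrite(f"pics/{nm}.png",cv2.resize(a[y:y+h,x:x+w],None,fx=f,fy=f,interpolation=cv2.INTER_CUBIC)[:600,:800])
```

```text
(no output)
```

View pics/sn.png

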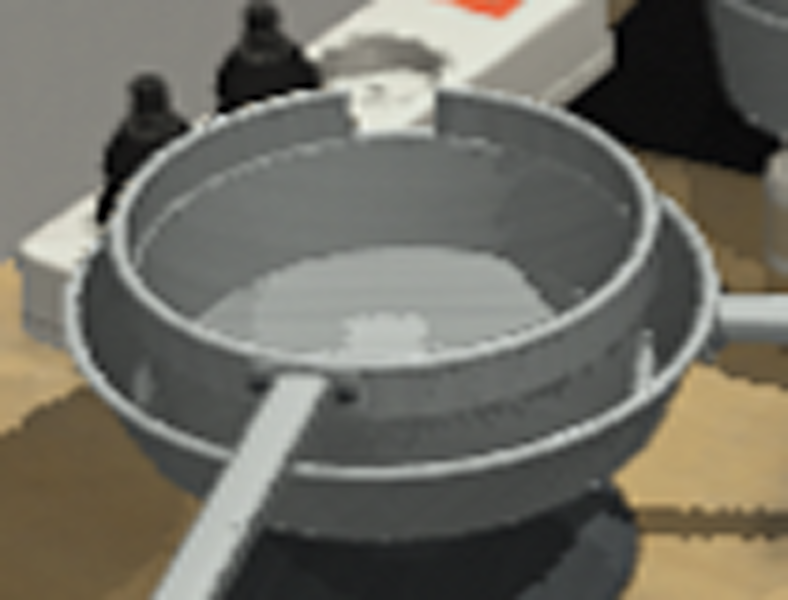

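View pics/tn.png

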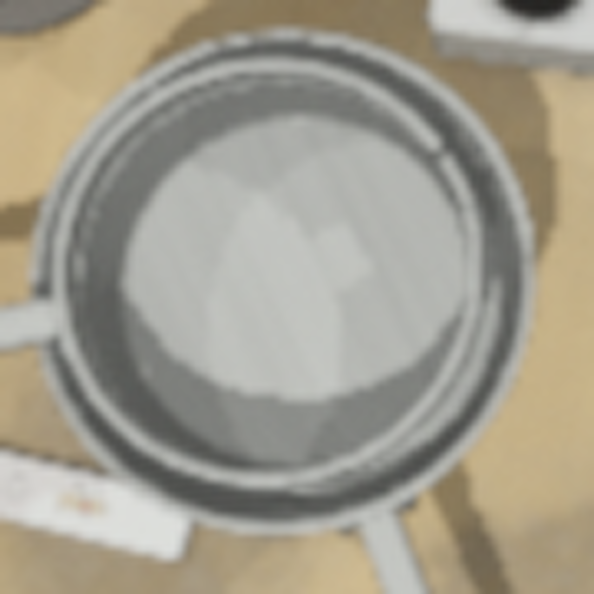

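View pics/tp.png

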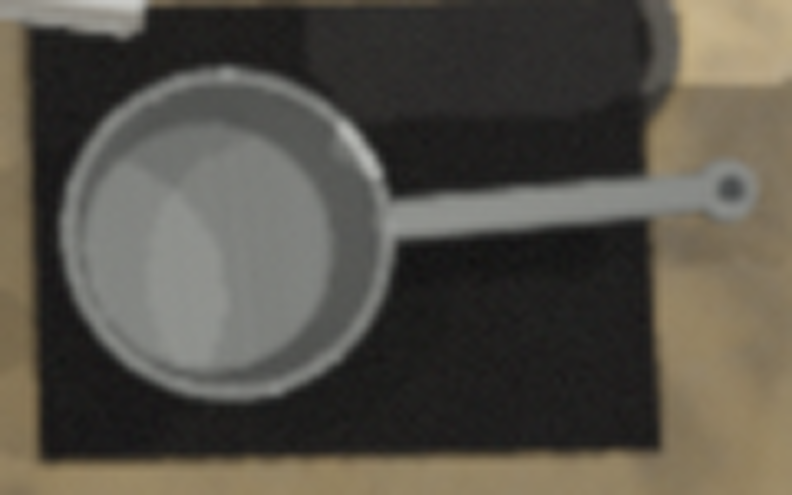

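View pics/sp.png

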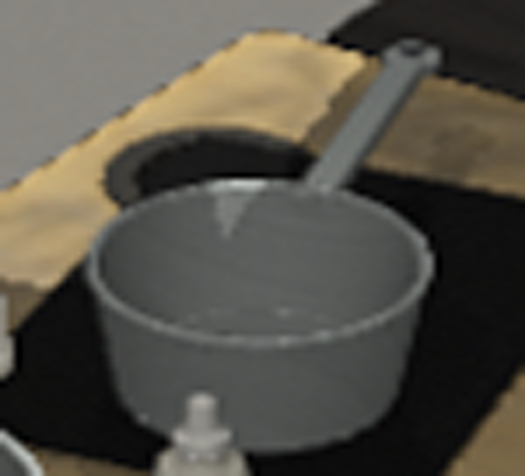

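Run:
```python
from h import *
from scipy.optimize import least_squares
np.set_printoptions(precision=4,suppress=True)
def circ(n,pts,x0,y0,fx,fy,z):
    P=np.array([onz(n,(x/fx+x0,y/fy+y0),z)[:2] for x,y in pts])
    r=least_squares(lambda p:np.hypot(*(P-p[:2]).T)-p[2],[*P.mean(0),.06])
    print(n,z,r.x,r.fun*1000); return r.x
S=circ("side",[(112,230),(150,165),(205,120),(300,90),(655,200),(600,130),(520,98),(240,355),(440,362),(540,330),(620,280)],235,240,7.5,6,.135)
T=circ("top",[(52,260),(270,57),(483,250),(270,490),(110,420),(420,420),(130,105)],210,215,6.6,6.6,.135)
circ("top",[(60,230),(230,66),(398,230),(235,400)],345,230,6.6,6.6,.062)
circ("side",[(88,268),(434,262),(260,178),(260,345)],315,185,7,5.6,.062)
circ("top",[(35,260),(290,28),(535,260),(280,533)],210,215,6.6,6.6,.106)
circ("side",[(66,290),(718,290),(390,478),(130,410),(620,425)],235,240,7.5,6,.106)
for n,u,z in [("top",(345+731/6.6,230+188/6.6),.059),("side",(315+410/7,185+50/5.6),.059)]: print(n,onz(n,u,z))
g=[onz("side",(x/7.5+235,y/6+240),.135)[:2] for x,y in [(350,88),(436,88)]]
for q in g: print(q,q-S[:2],np.degrees(np.arctan2(*(q-S[:2])[::-1])))
print("top gap edge?",onz("top",(440/6.6+210,148/6.6+215),.135)[:2]-T[:2])
m=np.array([.4215,.3617]);l=np.array([.2855,.129])
for c in(S,T): print([np.degrees(np.arctan2(*(q-c[:2])[::-1])) for q in(m,l)])
```

```text
side 0.135 [0.4525 0.1964 0.0613] [-0.6954 -1.6843  0.8907  0.8181  0.5219  0.3792 -0.4247  1.5312  0.6098
 -1.1704 -0.7761]
top 0.135 [0.4551 0.1927 0.0622] [-0.1965 -0.297  -0.0756  0.8043 -0.6349 -0.2522  0.652 ]
top 0.062 [ 0.4389 -0.061   0.0523] [ 0.2327 -0.24    0.2426 -0.2353]
side 0.062 [ 0.4357 -0.0591  0.0515] [-0.4459 -0.4405  0.4089  0.4776]
top 0.106 [0.4557 0.1922 0.0749] [-0.3907  0.4191 -0.3923  0.3639]
side 0.106 [0.4515 0.1953 0.0749] [ 0.9403 -0.8053  0.0879 -1.3063  1.0833]
top [ 0.4499 -0.2186  0.059 ]
side [ 0.4471 -0.2136  0.059 ]
[0.4864 0.1474] [ 0.0339 -0.049 ] -55.304848565564434
[0.4678 0.1393] [ 0.0153 -0.0571] -74.9916217822492
top gap edge? [ 0.0343 -0.0498]
[np.float64(100.6204140962065), np.float64(-158.02065975739106)]
[np.float64(101.23873503225592), np.float64(-159.42200495206313)]
```

Run:
```python
import cv2
a=cv2.imread("pics/side0.png")[0:260,380:640]; cv2.imwrite("pics/s1.png",cv2.resize(a,None,fx=2.3,fy=2.3,interpolation=cv2.INTER_CUBIC))
a=cv2.imread("pics/top0.png")[200:480,440:640]; cv2.imwrite("pics/t1.png",cv2.resize(a,None,fx=2.1,fy=2.1,interpolation=cv2.INTER_CUBIC))
```

```text
(no output)
```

View pics/s1.png

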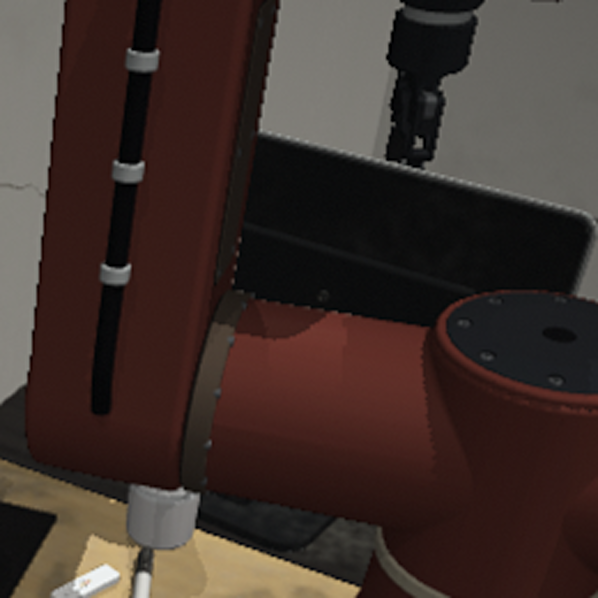

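View pics/t1.png

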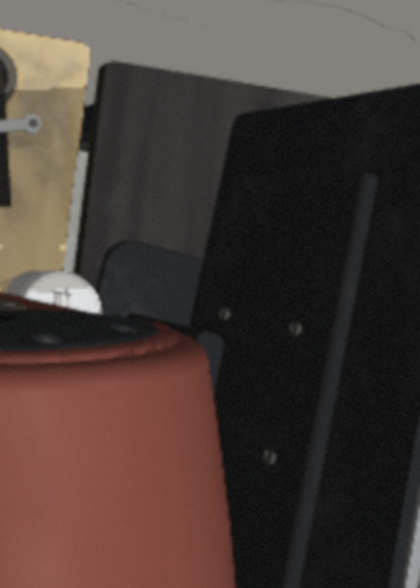

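Run:
```python
from h import *
np.set_printoptions(precision=3,suppress=True)
def ony(n,uv,y):
    o,d=ray(n,uv); return o+d*(y-o[1])/d[1]
for z in (-.1,0,.1,.2): print(z,onz("top",(554,256),z),onz("top",(536,348),z))
for y in (-.3,-.4,-.5): print(y,ony("side",(495,58.7),y),ony("side",(638,93),y), ony("top",(640,250),y))
# top edge pt in top image: t1 (415,440)->(637.6,409.5)
for y in (-.35,-.4,-.45,-.5): print(y,ony("top",(637.6,409.5),y))
```

```text
-0.1 [ 0.466 -0.505 -0.1  ] [ 0.25  -0.443 -0.1  ]
0 [ 0.457 -0.452  0.   ] [ 0.26  -0.396  0.   ]
0.1 [ 0.447 -0.399  0.1  ] [ 0.271 -0.349  0.1  ]
0.2 [ 0.438 -0.347  0.2  ] [ 0.282 -0.302  0.2  ]
-0.3 [ 0.241 -0.3    0.37 ] [-0.022 -0.3    0.343] [ 0.417 -0.3    0.472]
-0.4 [ 0.256 -0.4    0.333] [-0.029 -0.4    0.305] [ 0.431 -0.4    0.334]
-0.5 [ 0.271 -0.5    0.297] [-0.037 -0.5    0.266] [ 0.446 -0.5    0.196]
-0.35 [ 0.219 -0.35   0.365]
-0.4 [ 0.201 -0.4    0.292]
-0.45 [ 0.184 -0.45   0.218]
-0.5 [ 0.166 -0.5    0.144]
```

The black panel is a monitor between the gripper and the bench. Its top is about 0.31 m up, so I'll lift over it first.

Call:
servo_tool(steps=[{"ty": -0.06}, {"ty": -0.12}, {"ty": -0.17}, {"ty": -0.17, "tx": -0.035, "tz": 0.04, "ry": -10}, {"ty": -0.17, "tx": -0.07, "tz": 0.08, "ry": -20}, {"ty": -0.17, "tx": -0.105, "tz": 0.12, "ry": -30}, {"ty": -0.17, "tx": -0.14, "tz": 0.16, "ry": -40}, {"ty": -0.17, "tx": -0.175, "tz": 0.2, "ry": -50}, {"ty": -0.17, "tx": -0.21, "tz": 0.24, "ry": -60}, {"ty": -0.17, "tx": -0.245, "tz": 0.28, "ry": -70}])

```text
$.steps[0]: bad value
```

Call:
servo_tool(steps=[{"rx": 0, "ry": 0, "rz": 0, "tx": 0, "ty": -0.06, "tz": 0, "jaw": 1}, {"rx": 0, "ry": 0, "rz": 0, "tx": 0, "ty": -0.12, "tz": 0, "jaw": 1}, {"rx": 0, "ry": 0, "rz": 0, "tx": 0, "ty": -0.17, "tz": 0, "jaw": 1}, {"rx": 0, "ry": -10, "rz": 0, "tx": -0.035, "ty": -0.17, "tz": 0.04, "jaw": 1}, {"rx": 0, "ry": -20, "rz": 0, "tx": -0.07, "ty": -0.17, "tz": 0.08, "jaw": 1}, {"rx": 0, "ry": -30, "rz": 0, "tx": -0.105, "ty": -0.17, "tz": 0.12, "jaw": 1}, {"rx": 0, "ry": -40, "rz": 0, "tx": -0.14, "ty": -0.17, "tz": 0.16, "jaw": 1}, {"rx": 0, "ry": -50, "rz": 0, "tx": -0.175, "ty": -0.17, "tz": 0.2, "jaw": 1}, {"rx": 0, "ry": -60, "rz": 0, "tx": -0.21, "ty": -0.17, "tz": 0.24, "jaw": 1}, {"rx": 0, "ry": -70, "rz": 0, "tx": -0.245, "ty": -0.17, "tz": 0.28, "jaw": 1}])

```text
time: 1.4
position: [0.3578, -0.2757, 0.4262]
tool_rot: [-90.0, -0.0, -5.8]
force: [0.5, -0.6, 1.0]
grip_width: 0.0856
```

Call:
servo_tool(steps=[{"rx": 0, "ry": -3, "rz": 0, "tx": 0.02, "ty": 0.04, "tz": 0.035, "jaw": 1}, {"rx": 0, "ry": -6, "rz": 0, "tx": 0.04, "ty": 0.08, "tz": 0.07, "jaw": 1}, {"rx": 0, "ry": -9, "rz": 0, "tx": 0.06, "ty": 0.12, "tz": 0.105, "jaw": 1}, {"rx": 0, "ry": -10, "rz": 0, "tx": 0.073, "ty": 0.16, "tz": 0.13, "jaw": 1}, {"rx": 0, "ry": -10, "rz": 0, "tx": 0.073, "ty": 0.2, "tz": 0.136, "jaw": 1}, {"rx": 0, "ry": -10, "rz": 0, "tx": 0.073, "ty": 0.2, "tz": 0.136, "jaw": 1}, {"rx": 0, "ry": -10, "rz": 0, "tx": 0.073, "ty": 0.2, "tz": 0.136, "jaw": 1}])

```text
time: 2.28
position: [0.4444, -0.1504, 0.2279]
tool_rot: [-90.1, -0.1, 3.9]
force: [0.3, 0.8, 1.9]
grip_width: 0.0856
```

Run:
```python
from h import *
s=manip.get_state();print(s['position'],s['tool_rot'])
cv2.imwrite("pics/w1.png",manip.camera("wrist")[:,:,::-1])
```

```text
[ 0.44443299 -0.15042126  0.22794276] [-9.00674490e+01 -6.65923106e-02  3.88799297e+00]
```

View pics/w1.png

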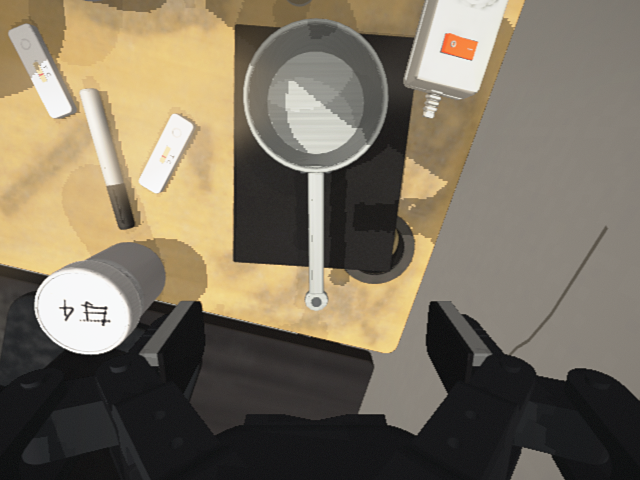

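Run:
```python
from h import *
np.set_printoptions(precision=4,suppress=True)
s=manip.get_state()
W=lambda u,z:onz("wrist",u,z,s)
e=W((316.5,301.5),.059); print("eye",e)
a=cv2.imread("pics/w1.png")
P=np.array([W(u,.062)[:2] for u in [(244,97),(388,97),(316,19),(316,173),(262,45),(370,45),(265,152),(368,152)]])
from scipy.optimize import least_squares
r=least_squares(lambda p:np.hypot(*(P-p[:2]).T)-p[2],[*P.mean(0),.05]);print("bowl",r.x,r.fun*1e3)
b=r.x[:2]; d=e[:2]-b; print(np.hypot(*d),np.degrees(np.arctan2(d[1],d[0])), "grip",b+.088*d/np.hypot(*d), "or from eye",e[:2]-.070*d/np.hypot(*d))
print("can",[W((136,310),z) for z in(.06,.1)],W((165,260),.0))
print("handle mid px at y", W((316,222),.059))
```

```text
eye [ 0.4511 -0.2184  0.059 ]
bowl [ 0.4401 -0.0608  0.0515] [-0.2835 -0.4792  0.2164 -0.5621  0.0921 -0.0809  0.3317  0.7655]
0.15797077679109484 -85.99508860662498 grip [ 0.4462 -0.1486] or from eye [ 0.4462 -0.1486]
can [array([ 0.3004, -0.2358,  0.06  ]), array([ 0.3199, -0.214 ,  0.1   ])] [ 0.3028 -0.2125  0.    ]
handle mid px at y [ 0.446  -0.1501  0.059 ]
```

Call:
servo_tool(steps=[{"rx": 0, "ry": 0, "rz": 0, "tx": 0.0015, "ty": 0.05, "tz": 0.002, "jaw": 1}, {"rx": 0, "ry": 0, "rz": 0, "tx": 0.0015, "ty": 0.1, "tz": 0.002, "jaw": 1}, {"rx": 0, "ry": 0, "rz": 0, "tx": 0.0015, "ty": 0.13, "tz": 0.002, "jaw": 1}, {"rx": 0, "ry": 0, "rz": 0, "tx": 0.0015, "ty": 0.15, "tz": 0.002, "jaw": 1}, {"rx": 0, "ry": 0, "rz": 0, "tx": 0.0015, "ty": 0.15, "tz": 0.002, "jaw": 0.6}, {"rx": 0, "ry": 0, "rz": 0, "tx": 0.0015, "ty": 0.15, "tz": 0.002, "jaw": 0.6}])

```text
time: 3.08
position: [0.4465, -0.1487, 0.0783]
tool_rot: [-90.1, -0.1, 3.9]
force: [-0.3, -0.2, 0.4]
grip_width: 0.0522
```

Call:
servo_tool(newtons=50, steps=[{"rx": 0, "ry": 0, "rz": 0, "tx": 0, "ty": 0.01, "tz": 0, "jaw": 0.6}, {"rx": 0, "ry": 0, "rz": 0, "tx": 0, "ty": 0.018, "tz": 0, "jaw": 0.5}, {"rx": 0, "ry": 0, "rz": 0, "tx": 0, "ty": 0.018, "tz": 0, "jaw": 0.35}, {"rx": 0, "ry": 0, "rz": 0, "tx": 0, "ty": 0.018, "tz": 0, "jaw": 0.22}, {"rx": 0, "ry": 0, "rz": 0, "tx": 0, "ty": 0.018, "tz": 0, "jaw": 0}, {"rx": 0, "ry": 0, "rz": 0, "tx": 0, "ty": 0.018, "tz": 0, "jaw": 0}, {"rx": 0, "ry": 0, "rz": 0, "tx": 0, "ty": 0.018, "tz": 0, "jaw": 0}, {"rx": 0, "ry": 0, "rz": 0, "tx": 0, "ty": 0.018, "tz": 0, "jaw": 0}])

```text
time: 4.08
position: [0.4456, -0.1478, 0.0584]
tool_rot: [-90.0, -0.0, 3.9]
force: [-0.7, 0.1, 1.8]
grip_width: 0.0107
```

Call:
servo_tool(newtons=60, steps=[{"rx": 0, "ry": 0, "rz": 0, "tx": 0, "ty": -0.01, "tz": 0, "jaw": 0}, {"rx": 0, "ry": 0, "rz": 0, "tx": 0, "ty": -0.03, "tz": 0, "jaw": 0}, {"rx": 0, "ry": 0, "rz": 0, "tx": 0, "ty": -0.06, "tz": 0, "jaw": 0}, {"rx": 0, "ry": 0, "rz": 0, "tx": 0, "ty": -0.09, "tz": 0, "jaw": 0}, {"rx": 0, "ry": 0, "rz": 0, "tx": 0, "ty": -0.12, "tz": 0, "jaw": 0}, {"rx": 0, "ry": 0, "rz": 0, "tx": 0, "ty": -0.15, "tz": 0, "jaw": 0}, {"rx": 0, "ry": 0, "rz": 0, "tx": 0, "ty": -0.175, "tz": 0, "jaw": 0}, {"rx": 0, "ry": 0, "rz": 0, "tx": 0, "ty": -0.185, "tz": 0, "jaw": 0}, {"rx": 0, "ry": 0, "rz": 0, "tx": 0, "ty": -0.185, "tz": 0, "jaw": 0}])

```text
time: 5.2
position: [0.4457, -0.1478, 0.2435]
tool_rot: [-90.0, -0.0, 3.9]
force: [-0.5, 0.2, -2.6]
grip_width: 0.0108
```

Run:
```python
from h import *
s=manip.get_state();print(s['position'],s['tool_rot'],s['force'],s['moment'])
w=manip.camera("wrist")[:,:,::-1]; d=manip.camera("side")[:,:,::-1]
cv2.imwrite("pics/w2.png",np.hstack([cv2.resize(w,(400,300)),cv2.resize(d[80:380,200:500],(300,300))]))
cv2.imwrite("pics/w2f.png",w);cv2.imwrite("pics/s2f.png",d)
```

```text
[ 0.4456723  -0.1478425   0.24352145] [-9.00306246e+01 -2.59943185e-02  3.91023723e+00] [-0.46601245  0.18346281 -2.57914592] [-0.10004336  0.00422526  0.0524496 ]
```

View pics/w2.png

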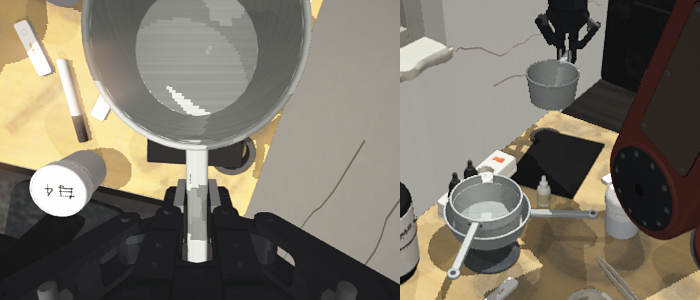

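Call:
servo_tool(steps=[{"rx": 0, "ry": 0, "rz": 0, "tx": 0.003, "ty": 0, "tz": 0.02, "jaw": 0}, {"rx": 0, "ry": 1, "rz": 0, "tx": 0.008, "ty": 0, "tz": 0.06, "jaw": 0}, {"rx": 0, "ry": 2, "rz": 0, "tx": 0.012, "ty": 0, "tz": 0.1, "jaw": 0}, {"rx": -2, "ry": 3, "rz": 0, "tx": 0.016, "ty": 0, "tz": 0.14, "jaw": 0}, {"rx": -4, "ry": 4, "rz": 0, "tx": 0.02, "ty": 0, "tz": 0.18, "jaw": 0}, {"rx": -6, "ry": 4, "rz": 0, "tx": 0.024, "ty": 0, "tz": 0.22, "jaw": 0}, {"rx": -8, "ry": 4, "rz": 0, "tx": 0.027, "ty": 0, "tz": 0.245, "jaw": 0}, {"rx": -9, "ry": 4, "rz": 0, "tx": 0.0275, "ty": 0, "tz": 0.2565, "jaw": 0}, {"rx": -9, "ry": 4, "rz": 0, "tx": 0.0275, "ty": 0, "tz": 0.2565, "jaw": 0}, {"rx": -9, "ry": 4, "rz": 0, "tx": 0.0275, "ty": 0, "tz": 0.2565, "jaw": 0}])

```text
time: 6.55
position: [0.4554, 0.1092, 0.243]
tool_rot: [-99.0, -0.3, -0.1]
force: [0.0, 1.3, -1.4]
grip_width: 0.0109
```

Run:
```python
from h import *
s=manip.get_state();print(s['position'],s['tool_rot'],s['force'],s['moment'],s['qpos'])
w=manip.camera("top")[:,:,::-1]; d=manip.camera("side")[:,:,::-1]
cv2.imwrite("pics/w3.png",np.hstack([cv2.resize(w[150:350,150:350],(400,400),interpolation=2),cv2.resize(d[150:350,180:380],(400,400),interpolation=2)]))
cv2.imwrite("pics/t3f.png",w);cv2.imwrite("pics/s3f.png",d)
```

```text
[0.45542939 0.10924895 0.24296877] [-98.98980814  -0.27915074  -0.12035528] [ 0.02569735  1.25082667 -1.44341382] [ 0.0779198  -0.02720986 -0.00649007] [  2.89559085 -15.38852408 -16.45649576  89.1301756   -8.99194059
  93.05347136]
```

View pics/w3.png

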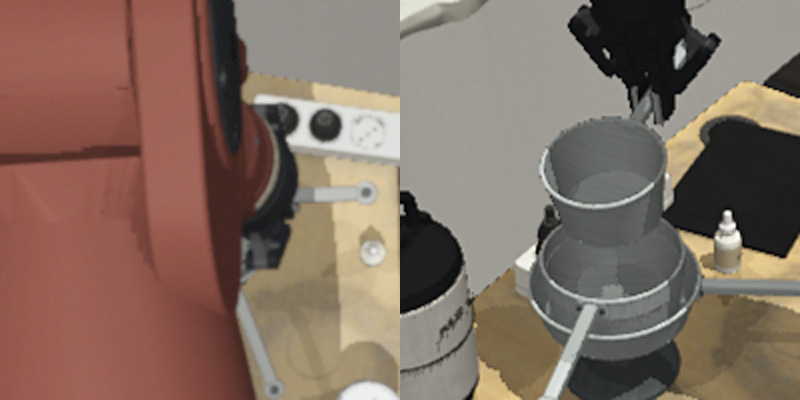

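Call:
servo_tool(steps=[{"rx": 0, "ry": 0, "rz": 0, "tx": 0, "ty": 0.015, "tz": 0.0035, "jaw": 0}, {"rx": 0, "ry": 0, "rz": 0, "tx": 0, "ty": 0.03, "tz": 0.0055, "jaw": 0}, {"rx": 0, "ry": 0, "rz": 0, "tx": 0, "ty": 0.045, "tz": 0.008, "jaw": 0}, {"rx": 0, "ry": 0, "rz": 0, "tx": 0, "ty": 0.06, "tz": 0.0105, "jaw": 0}, {"rx": 0, "ry": 0, "rz": 0, "tx": 0, "ty": 0.07, "tz": 0.012, "jaw": 0}, {"rx": 0, "ry": 0, "rz": 0, "tx": 0, "ty": 0.08, "tz": 0.0135, "jaw": 0}, {"rx": 0, "ry": 0, "rz": 0, "tx": 0, "ty": 0.08, "tz": 0.0135, "jaw": 0}])

```text
time: 7.52
position: [0.4555, 0.1109, 0.1614]
tool_rot: [-99.0, -0.3, -0.1]
force: [-0.1, -0.4, -2.0]
grip_width: 0.0108
```

Run:
```python
from h import *
s=manip.get_state();print(s['position'],s['tool_rot'],s['force'],s['moment'])
d=manip.camera("side")[:,:,::-1]
cv2.imwrite("pics/s4.png",cv2.resize(d[170:350,210:400],None,fx=3.3,fy=3.3,interpolation=2))
```

```text
[0.45553473 0.11090369 0.16140094] [-9.89988067e+01 -2.53346131e-01 -6.80738664e-02] [-0.07089045 -0.40759946 -2.02496357] [0.12751465 0.01260451 0.00913018]
```

View pics/s4.png

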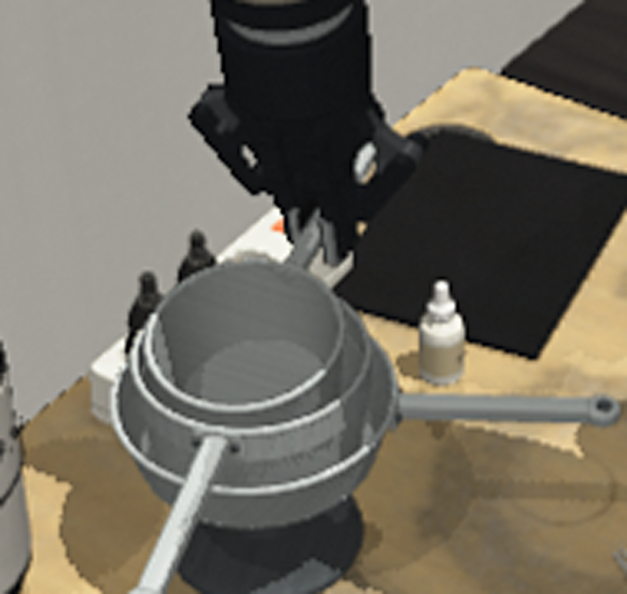

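Call:
servo_tool(steps=[{"rx": 0, "ry": 0, "rz": 0, "tx": 0, "ty": 0.004, "tz": 0.0006, "jaw": 0}, {"rx": 0, "ry": 0, "rz": 0, "tx": 0, "ty": 0.008, "tz": 0.001, "jaw": 0}, {"rx": 0, "ry": 0, "rz": 0, "tx": 0, "ty": 0.0105, "tz": 0.0013, "jaw": 0}, {"rx": 0, "ry": 0, "rz": 0, "tx": 0, "ty": 0.0105, "tz": 0.0013, "jaw": 0}])

```text
time: 8.07
position: [0.4558, 0.1105, 0.1513]
tool_rot: [-99.0, -0.3, -0.1]
force: [-0.8, -0.0, -1.4]
grip_width: 0.0105
```

Call:
servo_tool(steps=[{"rx": 0, "ry": 0, "rz": 0, "tx": 0, "ty": 0.001, "tz": 0, "jaw": 0}, {"rx": 0, "ry": 0, "rz": 0, "tx": 0, "ty": 0.002, "tz": 0.0002, "jaw": 0}, {"rx": 0, "ry": 0, "rz": 0, "tx": 0, "ty": 0.002, "tz": 0.0002, "jaw": 0}])

```text
time: 8.45
position: [0.4559, 0.1104, 0.1495]
tool_rot: [-99.0, -0.3, -0.1]
force: [-0.5, -0.3, -1.5]
grip_width: 0.0107
```

Run:
```python
from h import *
s=manip.get_state();print(s['position'],s['tool_rot'],s['force'],s['moment'])
d=manip.camera("side")[:,:,::-1]
cv2.imwrite("pics/s5.png",cv2.resize(d[210:330,230:370],None,fx=5,fy=5,interpolation=2))
```

```text
[0.45592847 0.11041275 0.14949134] [-9.89997241e+01 -3.05873300e-01 -6.92955924e-02] [-0.48715924 -0.2712631  -1.47298609] [0.04379349 0.0402103  0.02021619]
```

View pics/s5.png

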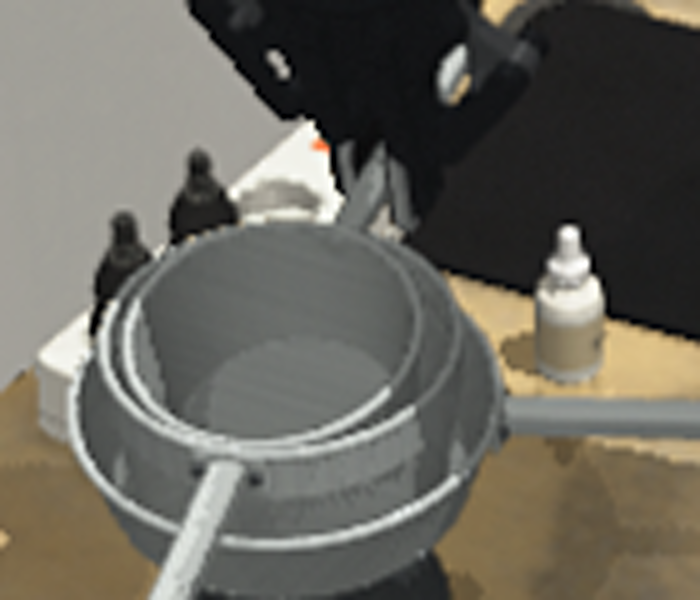

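Call:
servo_tool(steps=[{"rx": 0, "ry": 0, "rz": 0, "tx": -0.001, "ty": 0, "tz": -0.001, "jaw": 0}, {"rx": 0, "ry": 0, "rz": 0, "tx": -0.002, "ty": 0.001, "tz": -0.002, "jaw": 0}, {"rx": 0, "ry": 0, "rz": 0, "tx": -0.002, "ty": 0.002, "tz": -0.0018, "jaw": 0}, {"rx": 0, "ry": 0, "rz": 0, "tx": -0.002, "ty": 0.002, "tz": -0.0018, "jaw": 0}])

```text
time: 9.0
position: [0.4542, 0.1082, 0.1487]
tool_rot: [-99.0, -0.4, -0.1]
force: [-2.3, 0.1, 6.3]
grip_width: 0.0106
```

Run:
```python
from h import *
for i in range(3):
    s=manip.get_state();print(s['time'],s['position'],s['force'],s['moment'])
```

```text
9.0 [0.45420401 0.10822873 0.14868267] [-2.27063754  0.05094859  6.29817519] [-0.03673269  0.52109163 -0.00539679]
9.0 [0.45420401 0.10822873 0.14868267] [-2.27063754  0.05094859  6.29817519] [-0.03673269  0.52109163 -0.00539679]
9.0 [0.45420401 0.10822873 0.14868267] [-2.27063754  0.05094859  6.29817519] [-0.03673269  0.52109163 -0.00539679]
```

Call:
servo_tool(newtons=20, steps=[{"rx": 0, "ry": 0, "rz": 0, "tx": 0, "ty": 0, "tz": 0, "jaw": 0.1}, {"rx": 0, "ry": 0, "rz": 0, "tx": 0, "ty": 0, "tz": 0, "jaw": 0.2}, {"rx": 0, "ry": 0, "rz": 0, "tx": 0, "ty": 0, "tz": 0, "jaw": 0.3}, {"rx": 0, "ry": 0, "rz": 0, "tx": 0, "ty": 0, "tz": 0, "jaw": 0.35}, {"rx": 0, "ry": 0, "rz": 0, "tx": 0, "ty": 0, "tz": 0, "jaw": 0.35}, {"rx": 0, "ry": 0, "rz": 0, "tx": 0, "ty": 0, "tz": 0, "jaw": 0.35}, {"rx": 0, "ry": 0, "rz": 0, "tx": 0, "ty": 0, "tz": 0, "jaw": 0.35}])

```text
time: 9.88
position: [0.454, 0.1083, 0.1478]
tool_rot: [-99.0, -0.3, -0.1]
force: [0.2, 0.1, 1.0]
grip_width: 0.0299
```

Run:
```python
from h import *
s=manip.get_state();print(s['time'],s['position'],s['force'],s['moment'],s['grip_width'])
d=manip.camera("side")[:,:,::-1];w=manip.camera("wrist")[:,:,::-1]
cv2.imwrite("pics/s6.png",cv2.resize(d[210:330,230:370],None,fx=5,fy=5,interpolation=2)); cv2.imwrite("pics/w6.png",w)
```

```text
9.875 [0.45396242 0.10832162 0.14781424] [0.22689906 0.05443208 1.03664711] [0.1979363  0.00352778 0.01695744] 0.029857942287739123
```

View pics/s6.png

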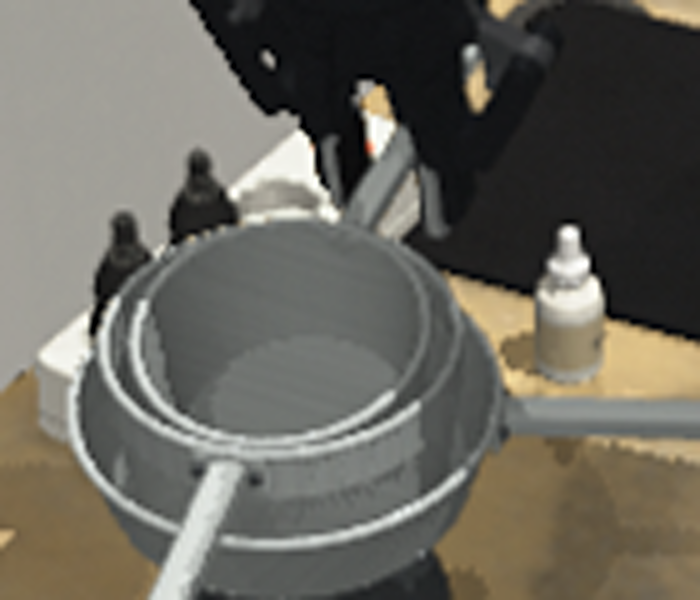

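View pics/w6.png

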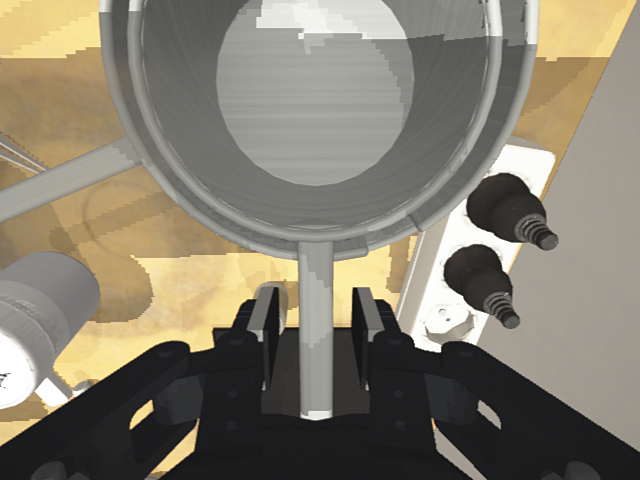

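Run:
```python
from h import *
np.set_printoptions(precision=4,suppress=True)
s=manip.get_state()
c=np.array([.4555,.193])
for n,u in [("gl",(364,247)),("gr",(415,222)),("handle",(315,245)),("large? out L",(104,40)),("outR",(536,40))]:
    p=onz("wrist",u,.135,s)[:2];print(n,p,np.hypot(*(p-c)),np.degrees(np.arctan2(*(p-c)[::-1])))
P=np.array([onz("wrist",u,.135,s)[:2] for u in[(128,50),(507,50),(360,252),(180,185),(448,185)]])
for z,q in ((.135,.06),):pass
print("handle pts",onz("wrist",(316,290),.15,s),onz("wrist",(316,390),.16,s))
```

```text
gl [0.4718 0.1378] 0.05751414545712095 -73.51703750016205
gr [0.4887 0.1473] 0.05648158864922355 -53.9559605031571
handle [0.4546 0.1387] 0.05430927122681508 -90.98877017277931
large? out L [0.396  0.2025] 0.060288455927431234 170.92922129124327
outR [0.5164 0.2023] 0.06162831547806811 8.708510721732434
handle pts [0.4548 0.1298 0.15  ] [0.4547 0.0962 0.16  ]
```

Run:
```python
from h import *
np.set_printoptions(precision=4,suppress=True)
print(tri(ray("top",(313,212)),ray("side",(270,241))),tri(ray("top",(291,209)),ray("side",(254.5,254))))
s=manip.get_state();Rt=R.from_euler("xyz",s["tool_rot"],degrees=True).as_matrix()
c=np.array([.4555,.193,s['position'][2]])
r0=s['position']-c
for f in (4,8,12,16,20,24,28,30,32,34,36,38):
    q=R.from_rotvec([0,0,np.radians(f)])
    print(f,Rt.T@(q.apply(r0)-r0),Rt.T@np.array([0,0,f]))
```

```text
[0.5489 0.0749 0.0954] [0.557  0.1196 0.0931]
4 [0.0059 0.     0.0001] [ 0.0218 -3.9507 -0.6258]
8 [ 0.0118 -0.      0.0006] [ 0.0435 -7.9014 -1.2515]
12 [ 0.0176 -0.0001  0.0015] [  0.0653 -11.8521  -1.8773]
16 [ 0.0234 -0.0003  0.0029] [  0.087  -15.8028  -2.503 ]
20 [ 0.029  -0.0006  0.0046] [  0.1088 -19.7534  -3.1288]
24 [ 0.0346 -0.0009  0.0067] [  0.1305 -23.7041  -3.7546]
28 [ 0.0399 -0.0012  0.0092] [  0.1523 -27.6548  -4.3803]
30 [ 0.0425 -0.0014  0.0105] [  0.1632 -29.6302  -4.6932]
32 [ 0.0451 -0.0017  0.012 ] [  0.1741 -31.6055  -5.0061]
34 [ 0.0476 -0.0019  0.0135] [  0.1849 -33.5809  -5.319 ]
36 [ 0.05   -0.0021  0.0152] [  0.1958 -35.5562  -5.6318]
38 [ 0.0524 -0.0024  0.0169] [  0.2067 -37.5316  -5.9447]
```

Call:
servo_tool(steps=[{"rx": 0, "ry": 0, "rz": 0, "tx": 0, "ty": 0, "tz": 0, "jaw": 0.35}, {"rx": 0, "ry": 0, "rz": 0, "tx": 0, "ty": 0, "tz": 0, "jaw": 0.35}, {"rx": 0, "ry": -4, "rz": -0.6, "tx": 0.006, "ty": 0, "tz": 0.0001, "jaw": 0.35}, {"rx": 0, "ry": -7, "rz": -1.1, "tx": 0.0103, "ty": 0, "tz": 0.0005, "jaw": 0.35}, {"rx": 0, "ry": -9, "rz": -1.4, "tx": 0.0132, "ty": 0, "tz": 0.0008, "jaw": 0.35}, {"rx": 0, "ry": -11, "rz": -1.7, "tx": 0.0161, "ty": 0, "tz": 0.0013, "jaw": 0.35}, {"rx": 0, "ry": -13, "rz": -2.0, "tx": 0.019, "ty": -0.0001, "tz": 0.0018, "jaw": 0.35}, {"rx": 0, "ry": -15, "rz": -2.4, "tx": 0.022, "ty": -0.0002, "tz": 0.0025, "jaw": 0.35}, {"rx": 0, "ry": -16, "rz": -2.5, "tx": 0.0234, "ty": -0.0003, "tz": 0.0029, "jaw": 0.35}, {"rx": 0, "ry": -16, "rz": -2.5, "tx": 0.0234, "ty": -0.0003, "tz": 0.0029, "jaw": 0.35}])

```text
time: 11.22
position: [0.4774, 0.1112, 0.1478]
tool_rot: [-99.1, -0.3, 16.1]
force: [-0.8, -0.4, -0.0]
grip_width: 0.0297
```

Run:
```python
from h import *
s=manip.get_state();print(s['time'],s['position'],s['force'],s['moment'],s['grip_width'])
w=manip.camera("wrist")[:,:,::-1]
cv2.imwrite("pics/w7.png",w)
```

```text
11.225 [0.47743808 0.1111914  0.14782412] [-0.77820287 -0.36400383 -0.01408096] [ 0.12155419  0.10474782 -0.00246437] 0.02969698533896593
```

View pics/w7.png

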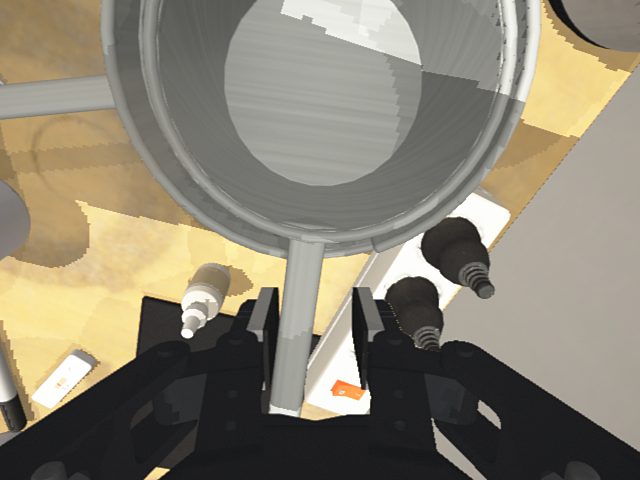

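Call:
servo_tool(steps=[{"rx": 0, "ry": -2, "rz": -0.3, "tx": 0.003, "ty": 0, "tz": 0, "jaw": 0.35}, {"rx": 0, "ry": -4, "rz": -0.6, "tx": 0.0059, "ty": 0, "tz": 0.0001, "jaw": 0.35}, {"rx": 0, "ry": -5.5, "rz": -0.9, "tx": 0.0082, "ty": 0, "tz": 0.0003, "jaw": 0.35}, {"rx": 0, "ry": -7, "rz": -1.1, "tx": 0.0103, "ty": 0, "tz": 0.0005, "jaw": 0.35}, {"rx": 0, "ry": -8.5, "rz": -1.3, "tx": 0.0125, "ty": 0, "tz": 0.0007, "jaw": 0.35}, {"rx": 0, "ry": -10, "rz": -1.6, "tx": 0.0147, "ty": 0, "tz": 0.001, "jaw": 0.35}, {"rx": 0, "ry": -11, "rz": -1.7, "tx": 0.0161, "ty": 0, "tz": 0.0013, "jaw": 0.35}, {"rx": 0, "ry": -11, "rz": -1.7, "tx": 0.0161, "ty": 0, "tz": 0.0013, "jaw": 0.35}])

```text
time: 12.28
position: [0.4925, 0.117, 0.1477]
tool_rot: [-99.1, -0.2, 27.3]
force: [-0.3, -0.3, -0.4]
grip_width: 0.03
```

Run:
```python
from h import *
s=manip.get_state();print(s['time'],s['position'],s['force'],s['moment'],s['grip_width'])
w=manip.camera("wrist")[:,:,::-1]
cv2.imwrite("pics/w8.png",w)
```

```text
12.275 [0.49253603 0.11695274 0.14770779] [-0.26349443 -0.32495027 -0.37259189] [0.12915173 0.08698275 0.00579521] 0.029965289393092644
```

View pics/w8.png

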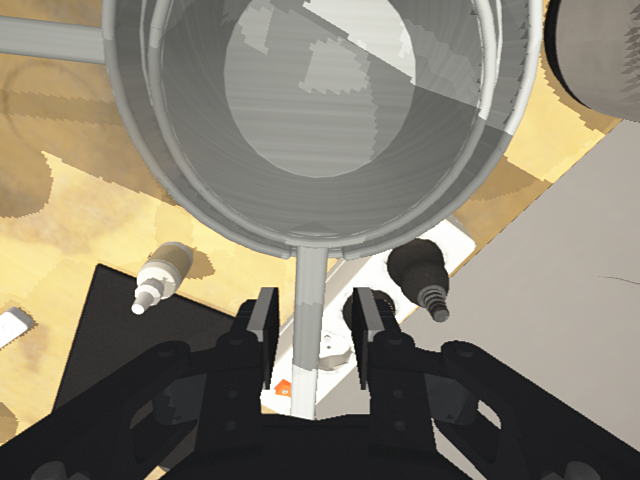

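Call:
servo_tool(steps=[{"rx": 0, "ry": 0, "rz": 0, "tx": 0, "ty": -0.01, "tz": -0.0016, "jaw": 0.5}, {"rx": 0, "ry": 0, "rz": 0, "tx": 0, "ty": -0.03, "tz": -0.0047, "jaw": 0.5}, {"rx": 0, "ry": 0, "rz": 0, "tx": 0, "ty": -0.06, "tz": -0.0095, "jaw": 0.5}, {"rx": 0, "ry": 0, "rz": 0, "tx": 0, "ty": -0.09, "tz": -0.014, "jaw": 0.5}, {"rx": 0, "ry": 0, "rz": 0, "tx": 0, "ty": -0.12, "tz": -0.019, "jaw": 0.5}, {"rx": 0, "ry": 0, "rz": 0, "tx": 0, "ty": -0.12, "tz": -0.019, "jaw": 0.5}])

```text
time: 13.08
position: [0.4931, 0.117, 0.2726]
tool_rot: [-99.2, -0.5, 27.2]
force: [-0.6, -0.9, -1.0]
grip_width: 0.0427
```

Run:
```python
from h import *
s=manip.get_state();print(s['time'],s['position'],s['tool_rot'],s['force'])
d=manip.camera("side")[:,:,::-1];w=manip.camera("wrist")[:,:,::-1]
cv2.imwrite("pics/s9.png",cv2.resize(d[210:330,230:370],None,fx=5,fy=5,interpolation=2)); cv2.imwrite("pics/w9.png",w)
cv2.imwrite("pics/s9f.png",d)
```

```text
13.075 [0.49314289 0.11698485 0.27262294] [-99.24710554  -0.45837083  27.24433735] [-0.58233848 -0.88433154 -1.02798608]
```

View pics/s9.png

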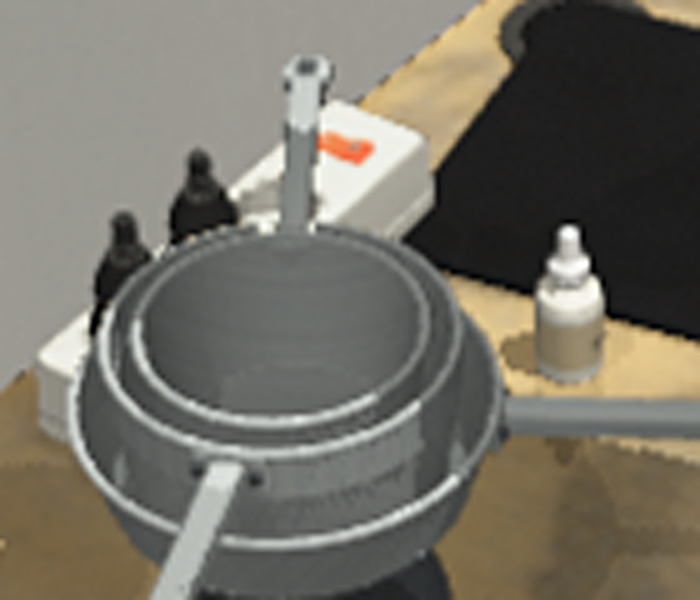

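View pics/w9.png

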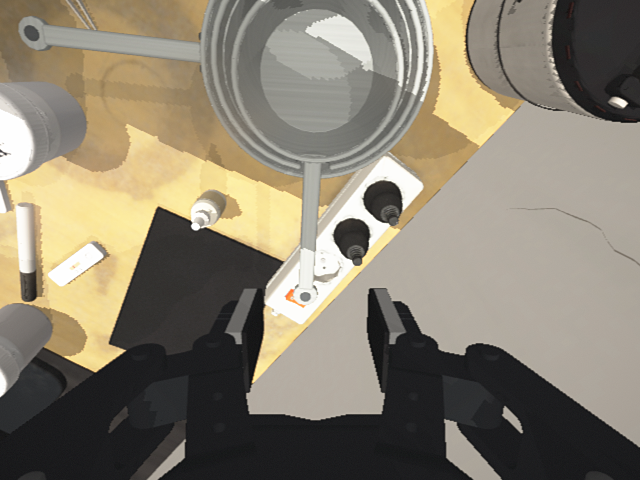

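Run:
```python
from h import *
from scipy.optimize import least_squares
np.set_printoptions(precision=4,suppress=True)
s=manip.get_state()
e=tri(ray("wrist",(306.5,295.5),s),ray("side",(291.6,223.4)));print("eye",e,onz("wrist",(306.5,295.5),.129,s),onz("side",(291.6,223.4),.129))
# bowl rim in side
P=lambda z:np.array([onz("side",(230+x/5,210+y/5),z)[:2] for x,y in[(133,330),(433,325),(265,425),(190,405),(370,395)]])
for z in(.125,.132,.14):
    Q=P(z);r=least_squares(lambda p:np.hypot(*(Q-p[:2]).T)-p[2],[*Q.mean(0),.05]);b=r.x;d=e[:2]-b[:2];print(z,b,r.fun*1e3,np.hypot(*d),np.degrees(np.arctan2(d[1],d[0])))
```

```text
eye [0.523  0.0412 0.1227] [0.5223 0.0458 0.129 ] [0.5176 0.0481 0.129 ]
0.125 [0.4601 0.1813 0.0514] [-0.2803  0.7135  1.4788 -0.249  -1.6629] 0.15357369311970612 -65.81247671867864
0.132 [0.4559 0.1884 0.0509] [-0.2774  0.706   1.4632 -0.2464 -1.6455] 0.16181310916188735 -65.51341540307237
0.14 [0.4512 0.1966 0.0503] [-0.274   0.6974  1.4455 -0.2434 -1.6255] 0.1712344260842716 -65.20688184099657
```

Call:
servo_tool(steps=[{"rx": 0, "ry": 0, "rz": 0, "tx": -0.02, "ty": 0, "tz": -0.03, "jaw": 0.5}, {"rx": 0, "ry": 0, "rz": 0, "tx": -0.05, "ty": 0, "tz": -0.07, "jaw": 0.5}, {"rx": 0, "ry": 0, "rz": 0, "tx": -0.08, "ty": 0, "tz": -0.11, "jaw": 0.5}, {"rx": 0, "ry": 0, "rz": 0, "tx": -0.11, "ty": 0, "tz": -0.15, "jaw": 0.5}, {"rx": 0, "ry": 0, "rz": 0, "tx": -0.14, "ty": 0.005, "tz": -0.19, "jaw": 0.5}, {"rx": 0, "ry": 0, "rz": 0, "tx": -0.17, "ty": 0.01, "tz": -0.23, "jaw": 0.5}, {"rx": 0, "ry": 0, "rz": 0, "tx": -0.19, "ty": 0.01, "tz": -0.26, "jaw": 0.5}, {"rx": 0, "ry": 0, "rz": 0, "tx": -0.19, "ty": 0.01, "tz": -0.26, "jaw": 0.5}, {"rx": 0, "ry": 0, "rz": 0, "tx": -0.19, "ty": 0.01, "tz": -0.26, "jaw": 0.5}])

```text
time: 14.3
position: [0.441, -0.1991, 0.2991]
tool_rot: [-99.0, -0.2, 27.2]
force: [0.0, 0.1, -0.0]
grip_width: 0.0427
```

Run:
```python
from h import *
s=manip.get_state();print(s['time'],s['position'],s['qd'].max())
d=manip.camera("top")[:,:,::-1]
cv2.imwrite("pics/t10.png",cv2.resize(d[200:340,200:340],None,fx=4.2,fy=4.2,interpolation=2)); cv2.imwrite("pics/t10f.png",d)
d=manip.camera("side")[:,:,::-1];cv2.imwrite("pics/s10f.png",d)
cv2.imwrite("pics/s10.png",cv2.resize(d[215:310,240:340],None,fx=6,fy=6,interpolation=2))
```

```text
14.3 [ 0.44103934 -0.19912573  0.299125  ] 1.1122601512496315
```

View pics/t10.png

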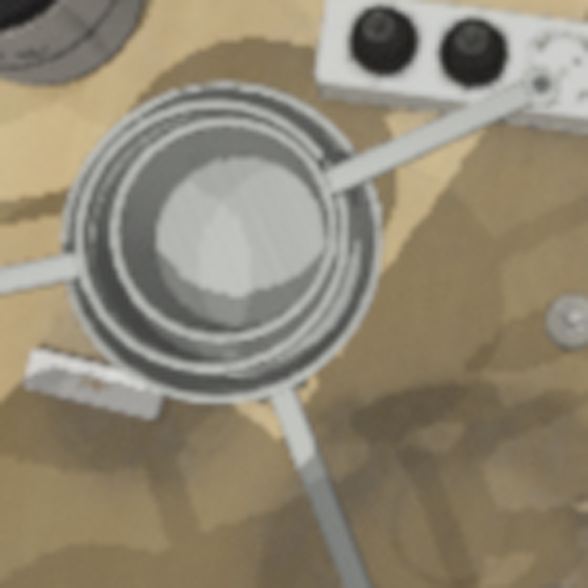

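View pics/s10.png

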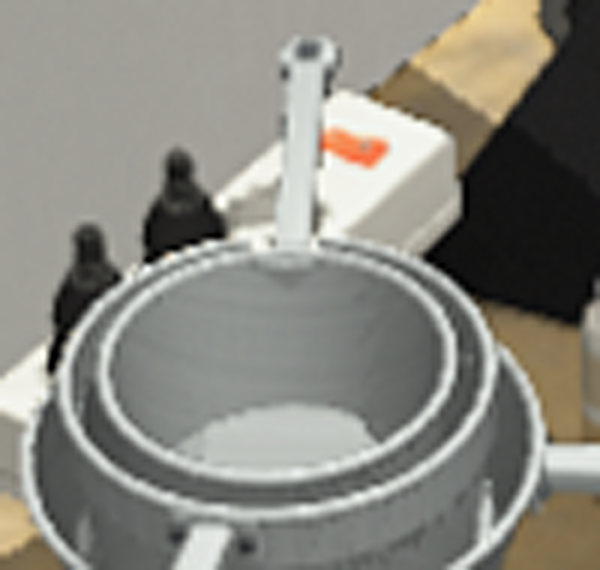

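Run:
```python
from h import *
from scipy.optimize import least_squares
np.set_printoptions(precision=4,suppress=True)
t=(200+541/4.2,200+83/4.2);sd=(240+307/6,215+46/6)
print("eye",tri(ray("top",t),ray("side",sd)),onz("top",t,.129),onz("side",sd,.129))
def circ(n,pts,x0,y0,f,z):
    Q=np.array([onz(n,(x/f+x0,y/f+y0),z)[:2] for x,y in pts])
    r=least_squares(lambda p:np.hypot(*(Q-p[:2]).T)-p[2],[*Q.mean(0),.05]);return r.x,r.fun*1e3
print(circ("top",[(112,228),(340,240),(225,115),(228,342)],200,200,4.2,.132))
print(circ("top",[(78,236),(350,250),(214,97),(214,375)],200,200,4.2,.135))
print(circ("side",[(98,375),(458,355),(265,486),(170,455),(400,440),(180,278),(400,270)],240,215,6,.132))
print(circ("side",[(58,385),(498,360),(270,520),(160,485),(420,470),(150,270),(420,265)],240,215,6,.135))
for f in ["side0","s10f"]:
  pass
s=manip.get_state();print(s['time'])
```

```text
eye [0.5227 0.0423 0.1257] [0.5228 0.0427 0.129 ] [0.5195 0.0463 0.129 ]
(array([0.4584, 0.1867, 0.0518]), array([ 0.0687,  0.0695, -0.0652, -0.073 ]))
(array([0.4551, 0.1916, 0.0623]), array([-0.6992, -0.7004,  0.656 ,  0.7436]))
(array([0.4543, 0.19  , 0.0504]), array([ 1.3347, -0.2137,  2.2081, -1.6444, -1.5632, -1.4381,  1.3164]))
(array([0.4513, 0.196 , 0.0603]), array([ 2.    ,  1.1595,  2.4195, -3.3554, -0.95  , -0.3857, -0.8878]))
14.4
```

Run:
```python
from plant import manip
print(manip.sign_off())
```

```text
the job is handed in; nothing more can be done
None
```

The small pan is in the nest with its handle in the gap, and I handed the job in at about 14.4 s of the 54 s allowed. I got no verdict back.

**What I did:** I gripped the pan by its handle, lifted it over the nest and tilted it about 9 degrees. I lowered it into the middle pan so the handle lay on the rim at about -91 degrees (world), roughly 27 degrees from the gap, and let go. It then stood clear of both fingers, tilted on the rim. With one finger I pushed the handle round until it dropped in, which the wrist camera confirmed, then backed off.

**Last checks:**
- **Handle:** it sits in the gap at about -65 degrees (world), clear of the other two handles.
- **Centring:** the pan is about 6 to 7 mm off the nest centre in both the top and side views (limit 12 mm).
- **Flatness:** this was not measured tightly. The handle's eye measured 126 mm high against 129 mm when flat, which is within camera error but only good to roughly 2 degrees, about the limit itself. On the rim it would have been near 157 mm, so the pan has clearly dropped.
- **Forces:** the wrist force reading stayed below about 7 N at every stop; I have no readings during the moves.
- **Dropper and card:** the dropper looked unmoved in the pictures. I did not measure either one at the end.

**Disagreement:** the side and top cameras differed by 3 to 5 mm on absolute positions throughout. I went by the top and wrist views, which agreed with each other.

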